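# Change over the wax pan on the pottery hotplate

## Task

Change the wax pan over to the other ring of the hotplate: lift the loose cover plate off its pins and lay it flat on the bench, then slide the pan across until it stands centred on the ring that was covered, without lifting or tipping the pan. Then seat the cover plate, fully down on its pins, over the ring the pan has left. Set the cover down each time rather than dropping it, leave the vase on the hotplate and everything else on the bench where it stands, and let go at the end.

Things in the scene. Friction and masses are not known exactly. Their poses are not given: they have to be found in the camera images.
- hotplate: white twin hotplate fixed to the bench, 300 (its x) by 440 (y), flat top 60 above the bench; origin: centre of its underside; its two knobs face -x (stick out 19), +y is its left. Each ring has two upright pins, 9 across, 14.5 high above the top, at x = +45/-45 and 52 outboard of the ring centre (y = +182 or -182). One ring carries the pan, the other the cover, either way round
- ring_left (a point): centre of the left ring, a dark disc 124 across flush with the top; the point lies on the hotplate's top face, 130 to the +y side of its centre; axes as the hotplate's
- ring_right (a point): centre of the right ring, the same, 130 to the -y side
- pan: steel saucepan, 100 across, 72 high, 0.4 to 0.8 kg, with a straight black handle along its own -x; origin: centre of its underside, z up. The handle is level, 16 wide and 13 thick, from 60 to 152 out from the pan's axis, its mid-line 58 above the pan's underside
- pan_grip (a point): middle of the pan's handle, 105 out from the axis (pan x = -105), 58 above its underside
- cover: loose flat aluminium cover plate, 136 by 136 by 6, about 0.35 kg; origin: centre of its underside. Four through holes of 17 at x = +45/-45, y = +52/-52: two of them fit over the pins of either ring (a half turn also fits). A round bar handle, 12 thick and 80 long, runs along the cover's x over its centre, its mid-line 40 above the underside
- cover_bar (a point): middle of the cover's bar handle, 40 above the underside
- vase: a small round-bellied terracotta vase standing on the hotplate between the two rings, 56 across, 85 high; loose, to be left alone; origin: centre of its underside
- wheel: a banding wheel (low turntable): round steel disc 140 across at 44 to 56 high on a foot 100 across, with a wooden block on it, 92 high in all; loose, to be left alone; origin: centre of its underside
- stack: three stacked terracotta bowls, 84 across, 90 high; loose, to be left alone; origin: centre of its underside
- mug: a white mug, 76 across, 100 high, with a handle towards its own +y reaching about 70 from the axis; loose, to be left alone; origin: centre of its underside
- jar: a clear lidded jar, 80 across, 90 high; loose, to be left alone; origin: centre of its underside
There are look-alikes about, which are no part of the job. Leave any orange look-alike of the pan alone.

How it is judged (in metres and radians):
On the way, in this order (a step that is already met when the one before it is completed fails the run):
1. the cover plate lies flat on the bench, let go (height (world z) of cover below 0.012 m and angle between cover's own z axis and vertical below 0.06 rad and contact force between the fingers and cover below 0.2 N), for 0.2 s.
2. the pan stands on the other ring (within 12 mm of its centre), let go (distance of pan from where it was at the start of the episode above 0.2 m and (horizontal distance between pan and ring_left below 0.012 m or horizontal distance between pan and ring_right below 0.012 m) and contact force between the fingers and pan below 0.2 N), for 0.2 s.
At the end, for the whole second after the job is handed in: Pan flat on the formerly covered ring, axis within 12 mm of its centre; cover flat over the ring the pan left, holes over the pins (centre within 6 mm, underside within 4 mm of the hotplate top); both at rest and let go; bystanders within 15 mm of where they stood (((horizontal distance between pan and ring_left below 0.012 m and horizontal distance between cover and ring_right below 0.006 m) or (horizontal distance between pan and ring_right below 0.012 m and horizontal distance between cover and ring_left below 0.006 m)) and distance of each of pan, cover from where it was at the start of the episode above 0.2 m and height (world z) of cover between 0.056 and 0.064 m and angle between each of cover, pan's own z axis and vertical below 0.03 rad and height (world z) of pan between 0.056 and 0.064 m and linear speed of each of pan, cover below 0.01 m/s); the robot touches nothing.
It fails at once if the pan is lifted (underside more than 8 mm above the hotplate's top) (height (world z) of pan above 0.068 m).
It fails at once if the pan is tipped more than 0.12 rad (angle between pan's own z axis and vertical above 0.12 rad).
It fails at once if the pan comes off the hotplate (height (world z) of pan below 0.05 m).
It fails at once if the cover is dropped (falls freely at more than 0.6 m/s) (linear speed of cover above 0.6 m/s and contact force between the fingers and cover below 0.1 N).
It fails at once if the vase or another bystander is moved more than 15 mm or tipped more than 0.25 rad (distance of any of vase, wheel, stack, mug, jar from where it was at the start of the episode above 0.015 m or angle between any of vase, wheel, stack, mug, jar's own z axis and vertical above 0.25 rad).
It also fails if it takes over 70 s, if anything falls off the work surface, if the arm or the gripper's body presses on something with over 40 N, if the wrist force passes 120 N, or if a joint passes its speed limit or range.

## Robot

A 6-joint arm with a two-finger parallel gripper is mounted at the origin on the work surface. World frame = base frame: x ahead of the robot, y to its left, z up, the work surface at z = 0. Lengths are in m, angles in degrees, forces in N, time in s.
With the tool pointing down it reaches from about 0.4 to 0.825 m from the base axis. Payload 7 kg.
Tool frame: the origin (TCP) lies midway between the tips of the shut fingers; the grasp point (between the pads) lies 19 mm behind it; z points along the fingers, y is the line along which they close (so a half turn about z gives the same grasp; the last joint's range is limited). The gripper opens to 88 mm and grips with 3 to 60 N. Pads are 19 mm wide; open, the fingers measure 130 mm over their backs; the gripper's body (78 mm by 193 mm) begins 47 mm behind the grasp point.
Start: joints at [-49.842, 20.546, 0.682, 0, -70.136, -16.507], TCP at [0.271, -0.618, 0.227] pointing down, gripper open.
Joint ranges: [-176.03, 176.03], [-82.01, 121.73], [-58.28, 71.71], [-173.87, 95.51], [-174.79, -0.11], [-173.66, 173.66]. Speed limits (degrees/s): [136.94, 136.94, 172.46, 180, 180, 180].

## Interface

Orientations are given as a 3x3 rotation matrix whose columns are the frame's x, y, z axes.
In Python, from rig import robot gives the robot as it stands. Calls block until the motion is done:
- robot.goto(position, orientation): joint-space move of the TCP to a pose.
- robot.servo_line(position, ori=None, speed=0.15): straight line of the TCP; ori=None keeps the orientation; speed is the mean speed in m/s.
- robot.movej(angles): joint-space move.
- robot.move_gripper(opening): opening from 0.0 (shut) to 1.0 (fully open); the grip force is fixed at half the most; returns when the fingers have stopped.
- robot.dwell(seconds).
- robot.ik(position, orientation): joint angles nearest the present ones, or None.
- robot.grab_frame(name): name is "side" or "top"; returns (picture, depth): 480x640x3 uint8, red, green, blue; 480x640 float32, m along the optical axis (not along the pixel's ray), 0 where there is no reading.
- robot.camera_info(name): a dict with "vfov" (degrees; the focal length in pixels is half the picture's height over the tangent of half this angle, whatever the lens; pixels are square), "cx", "cy" (the principal point, pixels), "view" (4x4, takes a point from world to camera coordinates). Camera axes: x right, y down, z forward; pixel columns grow to the right and rows downward; lengths in m; the calibration is good to about 2 mm. A picture is of the moment at which its call begins. camera_info takes no time and is no camera call.
A pose or a line that the arm cannot do raises robot.Unreachable and nothing moves.
- robot.job_done(): hands the job in; it is judged then, once.
Readings, each from a call of its own:
- robot.read_t(): time.
- robot.read_qpos(): joint angles.
- robot.read_qvel(): joint speeds.
- robot.read_effort(): joint torques, N m.
- robot.read_position(): TCP position.
- robot.read_tcp_rot(): TCP orientation.
- robot.read_force(): force on the tool from outside, world axes, zero at the start.
- robot.read_ft_torque(): the same for the moment, N m.
- robot.read_grip_width(): opening from 0.0 (shut) to 1.0 (fully open).
- robot.read_finger_force(): force on a finger pad.
Only numpy, scipy, OpenCV 4.12 (cv2) and the standard library are available. Lean on these libraries where they do the work, as an engineer would, in place of code of your own. Each camera call takes 0.05 s, during which the arm holds its last target. There are 200 camera calls.

## Working session

There is one attempt and no reset: what is moved stays moved. The work goes in short steps, each a Python script; the robot and the scene stay as the last script left them, time stands still between calls to the robot, and variables do not carry over. Pictures are saved under pics/ and viewed, at most 10 in all, crops included, and the job is handed in when it is done.

```bash
ls; mkdir -p pics; python3 - <<'E'
from rig import robot
import cv2,numpy as np
for n in("side","top"):
    p,d=robot.grab_frame(n); cv2.imwrite(f"pics/{n}0.png",p[...,::-1]); np.savez(f"{n}0.npz",p=p,d=d)
    c=robot.camera_info(n);print(n,c,(d>0).mean())
print(robot.read_t())
E
```

```text
pics
side {'vfov': 51.775799029086556, 'cx': 326.465431962791, 'cy': 230.5869951999334, 'view': array([[-9.31574172e-01, -3.63550686e-01,  6.79058613e-04,
         4.39128710e-01],
       [-2.31366582e-01,  5.91418460e-01, -7.72459520e-01,
         2.00117092e-01],
       [ 2.80426581e-01, -7.19760449e-01, -6.35063642e-01,
         9.67103644e-01],
       [ 0.00000000e+00,  0.00000000e+00,  0.00000000e+00,
         1.00000000e+00]])} 0.9958072916666667
top {'vfov': 56.54831237472259, 'cx': 322.21845622457266, 'cy': 240.1369497107312, 'view': array([[-0.01830591, -0.99971579, -0.01527172,  0.0145659 ],
       [-0.99771284,  0.01925902, -0.06479332,  0.47860873],
       [ 0.06506902,  0.01405069, -0.99778184,  1.09592194],
       [ 0.        ,  0.        ,  0.        ,  1.        ]])} 0.9960221354166666
0.1
```

View pics/top0.png

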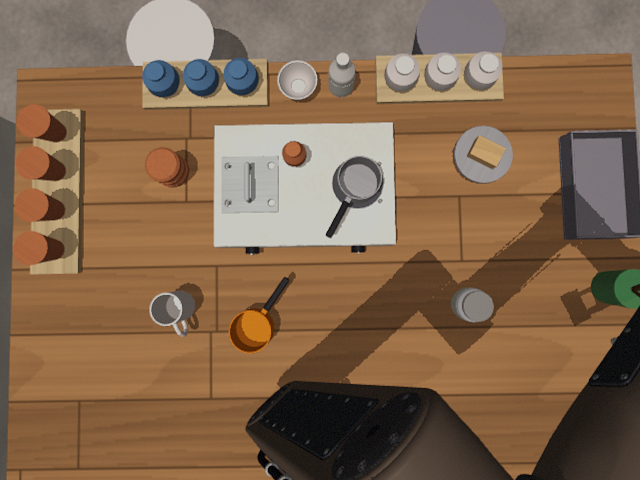

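View pics/side0.png

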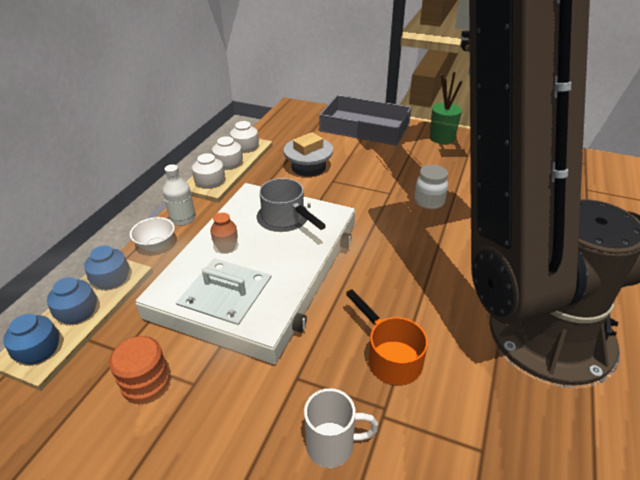

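Top view: steel pan on the right ring (bowl at 358,181, handle to 333,235). The cover is on the left ring (250,184) with its bar at col 250, the vase at (293,153) and the hotplate spans cols 215–395. 

Pan candidates: steel saucepan (358,181), standing on the hotplate with a black handle, fits the description. The orange pan (250,330) on the bench is the look-alike. The only loose plate with a bar is at (250,184). Next I measure, and confirm with a crop.

```bash
cat >h.py <<'E'
import numpy as np,cv2
from rig import robot
def cam(n):
    c=robot.camera_info(n);f=240/np.tan(np.radians(c["vfov"]/2));V=np.array(c["view"]);return f,c["cx"],c["cy"],V[:3,:3],V[:3,3]
def cloud(n,d):
    f,cx,cy,R,t=cam(n);v,u=np.mgrid[:480,:640]
    P=np.stack([(u-cx)/f*d,(v-cy)/f*d,d],-1);W=(P-t)@R;W[d<=0]=np.nan;return W
def ray(n,u,v,z):
    f,cx,cy,R,t=cam(n);o=-t@R;r=np.stack([(np.asarray(u)-cx)/f,(np.asarray(v)-cy)/f,np.ones(np.shape(u))],-1)@R
    return o+r*((z-o[2])/r[...,2])[...,None]
def tri(pt,ps):
    A=[];b=[]
    for n,p in(("top",pt),("side",ps)):
        f,cx,cy,R,t=cam(n);a=(p[0]-cx)/f;c=(p[1]-cy)/f
        A+=[R[0]-a*R[2],R[1]-c*R[2]];b+=[a*t[2]-t[0],c*t[2]-t[1]]
    x,*_=np.linalg.lstsq(np.array(A),np.array(b),rcond=None);return x,np.abs(np.array(A)@x-np.array(b)).max()
def circ(P):
    A=np.c_[2*P,np.ones(len(P))];s=np.linalg.lstsq(A,(P**2).sum(1),rcond=None)[0];return s[:2],np.sqrt(s[2]+s[:2]@s[:2])
E
python3 - <<'E'
from h import *
for n in("top","side"):
    z=np.load(n+"0.npz");p=z["p"];W=cloud(n,z["d"]);X,Y,Z=W[...,0],W[...,1],W[...,2]
    hs=cv2.cvtColor(p,cv2.COLOR_RGB2HSV)
    reg=(X>.4)&(X<.85)&(Y>-.25)&(Y<.35)
    bench=(X>.45)&(X<.7)&(Y<-.27)&(Y>-.35);print(n,"bench z",np.nanmedian(Z[bench]))
    white=reg&(hs[...,1]<40)&(hs[...,2]>190)&(Z>.05)&(Z<.07)
    m=cv2.morphologyEx(white.astype(np.uint8),cv2.MORPH_OPEN,np.ones((3,3)))
    print("top z",np.median(Z[white]),white.sum())
    P=W[m>0][:,:2];r=cv2.minAreaRect((P*1000).astype(np.float32));print("hotplate rect",r)
    cov=reg&(Y>.05)
    for lo,hi in((.062,.075),(.09,.115)):
        k=cov&(Z>lo)&(Z<hi);k&=(Y>.08)&(X<.72);vs,us=np.nonzero(k);print("cover",lo,k.sum(),np.median(Z[k]) if k.any() else 0,cv2.minAreaRect((W[k][:,:2]*1000).astype(np.float32)),us.mean(),vs.mean())
    k=reg&(Y<0.06)&(Z>.126)&(Z<.14)&(hs[...,1]<70);print("rim",k.sum(),np.median(Z[k]),circ(W[k][:,:2]))
    k=reg&(Y<.06)&(hs[...,2]<60)&(Z>.1)&(Z<.13)
    print("handle",k.sum(),np.percentile(Z[k],[5,50,95]),cv2.minAreaRect((W[k][:,:2]*1000).astype(np.float32)))
    k=reg&(hs[...,1]>110)&(Z>.1)&(Y>-.03)&(Y<.12);print("vase",k.sum(),np.nanmax(Z[k]) if k.any() else 0,np.median(W[k],0))
p=np.vstack([cv2.resize(np.load("top0.npz")["p"][120:260,205:405],(800,300) if 0 else (429,300),interpolation=cv2.INTER_CUBIC),cv2.resize(np.load("side0.npz")["p"][175:335,135:365],(429,298),interpolation=cv2.INTER_CUBIC)])
cv2.imwrite("pics/crop.png",p[...,::-1])
E
```

```text
top bench z -0.0016777779391908948
top z 0.05816428887487719 15029
hotplate rect ((613.7073974609375, 48.35772705078125), (436.2328186035156, 295.5523376464844), 89.5766372680664)
cover 0.062 2577 0.06450526458340967 ((593.4967041015625, 214.58511352539062), (269.2939453125, 250.70242309570312), 88.92250061035156) 249.32945285215368 185.43927046953823
cover 0.09 212 0.10362605666494193 ((622.0750732421875, 210.89535522460938), (111.41566467285156, 264.4010925292969), 4.228687763214111) 249.00471698113208 179.35849056603774
rim 201 0.129642759604611 (array([ 0.60401769, -0.0788372 ]), np.float64(0.050915834928469066))
handle 270 [0.11536846 0.12220589 0.12547249] ((568.5364990234375, -37.90742492675781), (96.27323913574219, 161.36737060546875), 42.62125778198242)
vase 453 0.147369702178916 [0.66854264 0.06463424 0.12835091]
side bench z 0.0003327509111857379
top z 0.059892189183769255 15752
hotplate rect ((616.0337524414062, 49.027862548828125), (439.96148681640625, 300.8797302246094), 89.85525512695312)
cover 0.062 3325 0.06543316499028505 ((595.0570068359375, 174.28016662597656), (249.15542602539062, 187.48243713378906), 0.06072111800312996) 225.30345864661655 291.5753383458647
cover 0.09 486 0.1029629449867305 ((625.257568359375, 211.14828491210938), (118.21678161621094, 269.28973388671875), 6.651852607727051) 221.8559670781893 262.7283950617284
rim 268 0.1298256120142089 (array([ 0.60317953, -0.06908604]), np.float64(0.054240361586196974))
handle 231 [0.11601937 0.12275221 0.12584365] ((558.3475341796875, -31.139862060546875), (96.57386016845703, 149.8729248046875), 48.543758392333984)
vase 484 0.14786085983492045 [0.66983791 0.07890588 0.12896813]
```

View pics/crop.png

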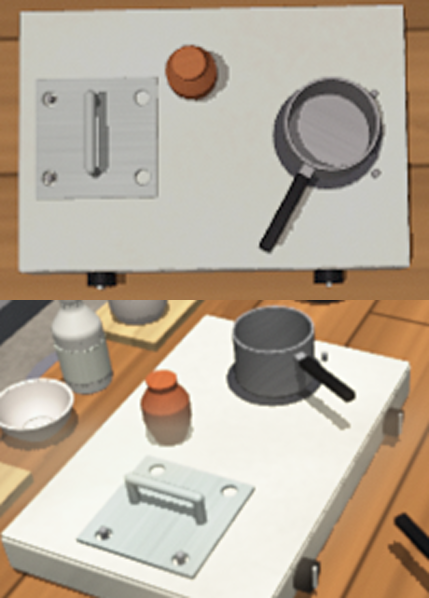

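The crop confirms it: the steel pan with black handle is on the right ring (dark ring and two free pins beside it). The barred plate with two pins showing through its outboard holes is on the left ring, with the vase between. Now refine the cover, bar, pan and handle with tighter masks in both views.

```bash
python3 - <<'E'
from h import *
H=np.array([.615,.0487])
def big(k):
    n,l,s,_=cv2.connectedComponentsWithStats(k.astype(np.uint8));return l==1+s[1:,4].argmax()
bar={}
for n in("top","side"):
    z=np.load(n+"0.npz");p=z["p"];W=cloud(n,z["d"]);X,Y,Z=W[...,0],W[...,1],W[...,2]
    if n=="top": Z=Z+.0017
    hs=cv2.cvtColor(p,cv2.COLOR_RGB2HSV)
    box=lambda a,b,c,d:(X>a)&(X<b)&(Y>c)&(Y<d)
    # cover: grey pixels on plate
    c0=box(.53,.70,.095,.265)
    k=big(c0&(hs[...,2]<222)&(Z>.05)&(Z<.075));vs,us=np.nonzero(k)
    print(n,"V plate/white",np.median(hs[...,2][k]),np.median(hs[...,2][c0&~k]))
    Q=ray(n,us,vs,.066);r=cv2.minAreaRect((Q[:,:2]*1000).astype(np.float32));print(" cover",r)
    k=big(c0&(Z>.098)&(Z<.115));vs,us=np.nonzero(k);r=cv2.minAreaRect((W[k][:,:2]*1000).astype(np.float32))
    print(" bar",k.sum(),np.percentile(Z[k],[10,50,95]),r);b=cv2.minAreaRect(np.c_[us,vs].astype(np.float32));bar[n]=b;print("  px",b)
    r0=box(.53,.68,-.15,-.01)
    k=r0&(Z>.1275)&(Z<.137)&~((hs[...,2]<45));P=W[k][:,:2]
    for _ in range(4):
        c,R=circ(P);e=abs(np.linalg.norm(P-c,axis=1)-R);P=P[e<max(.003,0)] if _ else P[e<.008]
    print(" rim",len(P),c,R)
    k=big(box(.42,.60,-.09,.08)&(hs[...,2]<70)&(Z>.112)&(Z<.13)&(np.hypot(X-.604,Y+.078)>.06))
    m=W[k];vx,vy,x0,y0=cv2.fitLine(m[:,:2].astype(np.float32),cv2.DIST_L2,0,.01,.01).ravel()
    d=np.array([vx,vy])*np.sign(-vx);s=(m[:,:2]-c)@d;print(" handle",k.sum(),np.percentile(Z[k],[5,50,95]),"dir",np.degrees(np.arctan2(d[1],d[0])),"s",s.min(),s.max(),"off",(x0-c[0])*d[1]-(y0-c[1])*d[0],"mid",[x0,y0])
    vs,us=np.nonzero(k);print("  px",us.mean(),vs.mean(),us.min(),us.max(),vs.min(),vs.max())
    k=box(.62,.74,.02,.11)&(hs[...,1]>110)&(Z>.08);print(" vase",circ(W[k&(Z<.13)][:,:2]),(np.nanmin(X[k]),np.nanmax(X[k]),np.nanmin(Y[k]),np.nanmax(Y[k])))
    k=box(.4,.85,-.3,.4)&(hs[...,1]<40)&(hs[...,2]>190)&(Z>.056)&(Z<.064)
    pts=W[k][:,:2];ed=[];
    for i,bnd in((0,0),(0,1),(1,0),(1,1)):
        q=np.percentile(pts[:,i],.1 if not bnd else 99.9);ed.append(q)
    print(" plate edges",ed,"centre",(ed[0]+ed[1])/2,(ed[2]+ed[3])/2)
print("bar tri",tri(bar["top"][0],bar["side"][0]))
E
```

```text
top V plate/white 182.0 167.0
 cover ((613.80712890625, 178.4119415283203), (168.77293395996094, 170.13648986816406), 89.85479736328125)
 bar 188 [0.10189252 0.10527863 0.10793468] ((614.2858276367188, 176.5426788330078), (10.387553215026855, 89.60344696044922), 89.70474243164062)
  px ((247.0, 181.0), (38.0, 4.0), 90.0)
 rim 199 [ 0.61126316 -0.08277671] 0.048173620046872256
 handle 225 [0.12142153 0.12407008 0.12710224] dir 150.88606 s 0.06858661256293622 0.14985163706575816 off 0.001182094518978799 mid [np.float32(0.51669306), np.float32(-0.028756471)]
  px 336.38666666666666 220.03555555555556 326 347 203 236
 vase (array([0.67487036, 0.06603143]), np.float64(0.023473171122283)) (np.float64(0.647854511155319), np.float64(0.7022660492957096), np.float64(0.03985295691287516), np.float64(0.09337098340794346))
 plate edges [np.float64(0.4659826473666434), np.float64(0.7609887889391128), np.float64(-0.1688634000503281), np.float64(0.26527437708774027)] centre 0.6134857181528781 0.04820548851870608
side V plate/white 186.0 228.0
 cover ((612.822998046875, 181.9161834716797), (138.40492
[... 371 characters left out ...]
.12284244 0.12587272] dir 151.03905 s 0.06882489313611913 0.15141883765588665 off 0.0033339519338754092 mid [np.float32(0.5186286), np.float32(-0.024369106)]
  px 310.08653846153845 217.19230769230768 297 324 206 228
 vase (array([0.6752648 , 0.07091004]), np.float64(0.02066378285392604)) (np.float64(0.6488350603612169), np.float64(0.6980785883699657), np.float64(0.04990285463059788), np.float64(0.0953869635178161))
 plate edges [np.float64(0.46607811384791564), np.float64(0.7632070513639175), np.float64(-0.16889617527049966), np.float64(0.26720727354752516)] centre 0.6146425826059165 0.04915554913851275
bar tri (array([0.6155814 , 0.17746828, 0.09877399]), np.float64(0.0007838845919342363))
```

```bash
cat >>h.py <<'E'
def Ry(a):  # tool down, closing axis at angle a (deg) from world x
    a=np.radians(a);y=np.array([np.cos(a),np.sin(a),0]);z=np.array([0,0,-1.]);return np.c_[np.cross(y,z),y,z]
def lower(z0,z1,dF=4,step=.001):
    p=np.array(robot.read_position());robot.servo_line([p[0],p[1],z0],speed=.08);robot.dwell(.15)
    f0=np.array(robot.read_force());z=z0
    while z>z1:
        z-=step;robot.servo_line([p[0],p[1],z],speed=.02);f=np.array(robot.read_force())
        if f[2]-f0[2]>dF:break
    print("lowered",z,robot.read_position(),f-f0)
E
python3 - <<'E'
from h import *
for n,u,v in(("top",483,155),("top",472,304)):print(ray(n,u,v,.056 if v<200 else .09))
for a in(90,-90):print(a,robot.ik([.6065,.178,.25],Ry(a)),robot.ik([.49,-.28,.1],Ry(a)))
print(robot.read_tcp_rot())
E
```

```text
[ 0.67484402 -0.38737074  0.056     ]
[ 0.32073059 -0.33592586  0.09      ]
90 [  34.02075579   15.77157687   -3.06865902    0.          -71.15976411
 -124.02075579] [ -9.87683064  16.85151489 -22.91165442   0.         -50.23683069
 -80.12316936]
-90 [ 34.02075579  15.77157687  -3.06865902   0.         -71.15976411
  55.97924421] [ -9.87683064  16.85151489 -22.91165442   0.         -50.23683069
  99.87683064]
[[-9.16048179e-01 -4.01067638e-01 -6.94677204e-04]
 [-4.01068220e-01  9.16047303e-01  1.27314708e-03]
 [ 1.25739086e-04  1.44487702e-03 -9.99998948e-01]]
```

```bash
python3 - <<'E'
from h import *
R=Ry(-90)
robot.goto([.6065,.178,.26],R);robot.servo_line([.6065,.178,.083],speed=.12)
print(robot.read_force());robot.move_gripper(0);print(robot.read_grip_width(),robot.read_finger_force(),robot.read_position(),robot.read_force())
robot.servo_line([.6065,.178,.11],speed=.05);robot.dwell(.2);print(robot.read_grip_width(),robot.read_force())
p,d=robot.grab_frame("side");cv2.imwrite("pics/lift.png",p[150:400,100:420][...,::-1]);print(robot.read_t())
E
```

```text
[0.659241   0.36980502 0.61369628]
0.1279941258616523 29.999224841594696 [0.60649601 0.17796638 0.08300091] [ 0.04360826 -0.9877234   0.74550011]
0.12509064603790002 [ 0.39955455 -0.02054006 -3.88506042]
6.8917
```

View pics/lift.png

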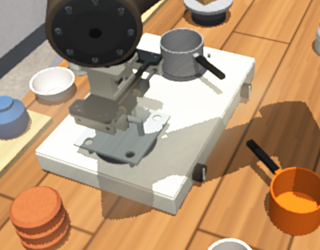

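The side view shows the cover lifted clear of its pins and roughly level in the fingers (~cover at 125,135 in the crop). Carry it to the bench on the right.

```bash
python3 - <<'E'
from h import *
R=Ry(-90)
robot.servo_line([.6065,.178,.24],speed=.15)
robot.servo_line([.48,-.285,.24],speed=.25)
lower(.032,.017)
robot.move_gripper(.6);robot.dwell(.3);print(robot.read_finger_force())
p=robot.read_position();robot.servo_line([p[0],p[1],.2],speed=.15)
print(robot.read_t())
robot.goto([.48,-.03,.22],Ry(-119+0));print(robot.read_qpos())
for n in("side","top"):
    p,d=robot.grab_frame(n); cv2.imwrite(f"pics/{n}1.png",p[...,::-1]); np.savez(f"{n}1.npz",p=p,d=d)
E
```

```text
lowered 0.021999999999999992 [ 0.48033183 -0.28438965  0.02290526] [-3.26232358  2.42260349  9.87882087]
0.0
17.8833
[ 1.98992215e+01  2.29718483e+00 -2.35690880e+01  3.69027530e-03
 -6.41756558e+01  4.11685533e+01]
```

View pics/top1.png

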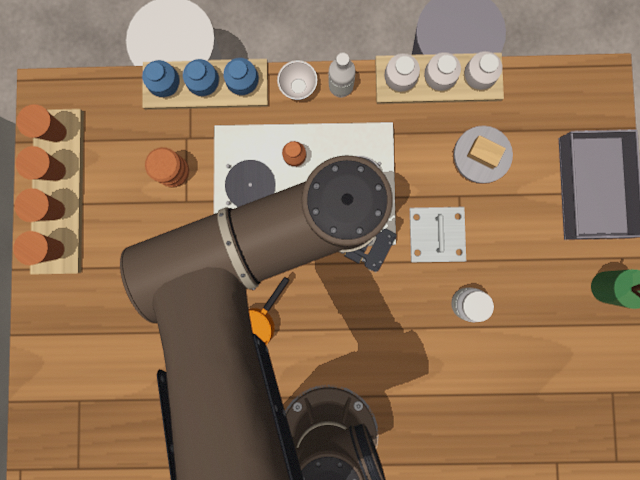

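Top view: cover flat on the bench at (438,235), left ring bare at (250,185), pins at col 229; bystanders are unmoved. Now slide the pan, dipping toward −x to clear the vase.

```bash
python3 - <<'E'
from h import *
R=Ry(-119);pan=np.array([.6125,-.0815]);g=np.array([.5216,-.0288])
robot.goto([*g,.2],R);robot.servo_line([*g,.099],speed=.1);print(robot.read_force())
robot.move_gripper(0);robot.dwell(.2);print(robot.read_grip_width(),robot.read_force(),robot.read_finger_force())
for w in([.568,-.005],[.568,.125],[.614,.1787]):
    robot.servo_line([*(g+np.array(w)-pan),.099],speed=.08);print(robot.read_force(),robot.read_grip_width())
robot.dwell(.2);robot.move_gripper(.6);robot.dwell(.3)
p=robot.read_position();robot.servo_line([p[0],p[1],.22],speed=.15);robot.goto([.45,-.2,.24],Ry(-90))
print(robot.read_t())
H=np.array([.614,.0487])
for n in("side","top"):
    p,d=robot.grab_frame(n); cv2.imwrite(f"pics/{n}2.png",p[...,::-1]); np.savez(f"{n}2.npz",p=p,d=d)
    W=cloud(n,d);X,Y,Z=W[...,0],W[...,1],W[...,2]
    if n=="top":Z=Z+.0017
    hs=cv2.cvtColor(p,cv2.COLOR_RGB2HSV)
    k=(X>.54)&(X<.69)&(Y>.1)&(Y<.26)&(Z>.1275)&(Z<.137)&(hs[...,2]>=45);P=W[k][:,:2]
    for i in range(4):
        c,r=circ(P);e=abs(np.linalg.norm(P-c,axis=1)-r);P=P[e<(.003 if i else .008)]
    print(n,"rim",len(P),c,r)
E
```

```text
[-0.82308053 -0.55289564 -0.00556587]
0.1808518742772638 [-0.44614552 -2.20811872  2.12081221] 29.91405040025711
[-5.00893475  2.88594377  3.59128123] 0.17632067274077123
[-0.90009514 -1.70191542  0.98147072] 0.17748465595127896
[ 2.05146655 -2.99488401 -1.06827747] 0.17648124635277093
29.275
side rim 310 [0.61527706 0.18004373] 0.04825187828396601
top rim 201 [0.61334695 0.17788995] 0.04818239295228767
```

View pics/top2.png

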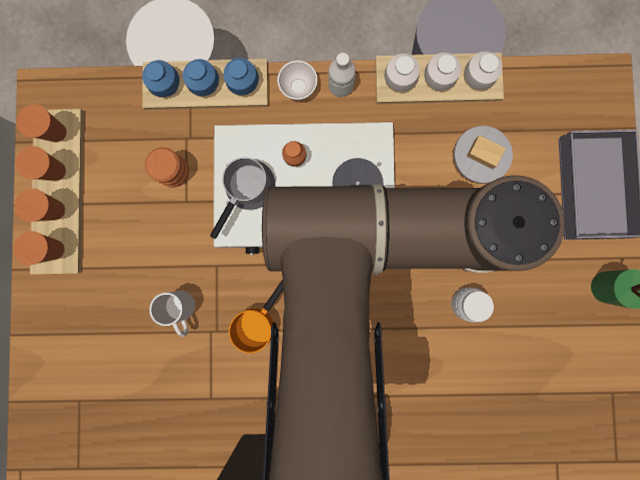

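Top view: the pan stands on the left ring (247,182), vase unmoved (293,153), right ring bare at (358,178). Rim fits in both views put the pan within ~2 mm of the ring centre. Next I measure the cover on the bench and the right ring and pins.

```bash
python3 - <<'E'
from h import *
def big(k):
    n,l,s,_=cv2.connectedComponentsWithStats(k.astype(np.uint8));return l==1+s[1:,4].argmax()
for n in("top","side"):
    z=np.load(n+"1.npz");p=z["p"];W=cloud(n,z["d"]);X,Y,Z=W[...,0],W[...,1],W[...,2]+(.0017 if n=="top" else 0)
    hs=cv2.cvtColor(p,cv2.COLOR_RGB2HSV)
    b=(X>.38)&(X<.59)&(Y>-.38)&(Y<-.19)
    k=big(b&(hs[...,1]<60)&(Z<.02));vs,us=np.nonzero(k);print(n,"cover",cv2.minAreaRect((ray(n,us,vs,.006)[:,:2]*1000).astype(np.float32)),np.median(Z[k]))
    k=b&(Z>.034)&(Z<.06)
    if k.sum()>20:
        k=big(k);print(" bar",k.sum(),np.percentile(Z[k],[50,95]),cv2.minAreaRect((W[k][:,:2]*1000).astype(np.float32)))
    z=np.load(n+"2.npz");p=z["p"];W=cloud(n,z["d"]);X,Y,Z=W[...,0],W[...,1],W[...,2]
    g=p.max(2);b=(X>.52)&(X<.71)&(Y>-.165)&(Y<.0)&(abs(Z-.06)<.02)
    k=big(b&(g<100));vs,us=np.nonzero(k);q=ray(n,us,vs,.06)[:,:2];cn=max(cv2.findContours(k.astype(np.uint8),0,1)[0],key=len)[:,0];Q=ray(n,cn[:,0],cn[:,1],.06)[:,:2]
    Q=Q[Q[:,0]>.60] if n=="top" else Q
    print(" ring",circ(Q),q.mean(0),q.min(0),q.max(0))
    us0,vs0=(340,150) if n=="top" else (230,170)
r=lambda n,a,b,c,d:cv2.resize(np.load(n+"2.npz")["p"][b:d,a:c],None,fx=4,fy=4,interpolation=cv2.INTER_CUBIC)
a=r("top",325,145,400,195);s=r("side",245,185,360,260);im=np.zeros((a.shape[0]+s.shape[0],max(a.shape[1],s.shape[1]),3),np.uint8);im[:a.shape[0],:a.shape[1]]=a;im[a.shape[0]:,:s.shape[1]]=s
cv2.imwrite("pics/pins.png",im[...,::-1])
E
```

```text
top cover ((489.5452880859375, -283.11737060546875), (137.0904083251953, 135.71958923339844), 88.93511199951172) 0.005656194556307785
 bar 189 [0.04421432 0.04756972] ((487.9117431640625, -283.9930419921875), (12.677005767822266, 89.91193389892578), 89.7476806640625)
 ring (array([ 0.63045451, -0.08189038]), np.float64(0.04667187803419325)) [ 0.63549445 -0.0812156 ] [ 0.60603555 -0.14150519] [ 0.67328337 -0.02347929]
side cover ((489.7469787597656, -280.8495788574219), (141.86351013183594, 138.15524291992188), 89.6960220336914) 0.005763286994933026
 bar 162 [0.04267477 0.04698455] ((489.5687255859375, -280.816162109375), (90.93531799316406, 15.969437599182129), 2.0032434463500977)
 ring (array([ 0.61319914, -0.08223426]), np.float64(0.05790624580691759)) [ 0.61269495 -0.08076503] [ 0.55372356 -0.14214842] [ 0.67286279 -0.02343056]
```

View pics/pins.png

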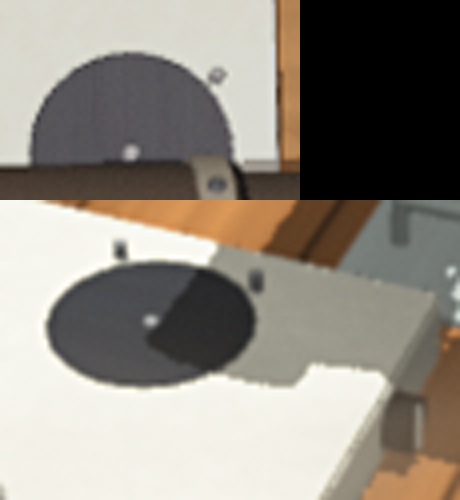

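The crop shows the bare right ring with its centre dot at top (357.6,182.8) and side (282.6,214.9), and two pins just outboard. I triangulate the dot, then regrasp the cover.

```bash
python3 - <<'E'
from h import *
D,e=tri((357.5,182.7),(282.5,214.8));print("dot",D,e,ray("top",357.5,182.7,.06),ray("side",282.5,214.8,.06),"pin+",ray("top",379,163,.0745),ray("side",274.8,195,.0745),"pin-",ray("side",308.7,203,.0745))
R=Ry(-90);c=[.4893,-.2825]
robot.goto([*c,.2],R);robot.servo_line([*c,.0235],speed=.1);print(robot.read_force())
robot.move_gripper(0);print(robot.read_grip_width(),robot.read_finger_force(),robot.read_force())
robot.servo_line([*c,.24],speed=.15);robot.dwell(.1);print(robot.read_force(),robot.read_ft_torque())
robot.servo_line([.614,-.0815,.24],speed=.2);robot.servo_line([.614,-.0815,.108],speed=.12);robot.dwell(.2)
print(robot.read_t(),robot.read_position())
p,d=robot.grab_frame("side");cv2.imwrite("pics/hover.png",cv2.resize(p[150:290,200:400],(800,560),interpolation=cv2.INTER_CUBIC)[...,::-1])
W=cloud("side",d);X,Y,Z=W[...,0],W[...,1],W[...,2]
k=(abs(X-.614)<.09)&(abs(Y+.0815)<.09)&(abs(Z-.091)<.012)
hs=cv2.cvtColor(p,cv2.COLOR_RGB2HSV);k&=(hs[...,2]>120);A=np.c_[W[k][:,:2],np.ones(k.sum())];print("tilt",np.linalg.lstsq(A,W[k][:,2],rcond=None)[0],np.percentile(W[k],[1,99],axis=0))
E
```

```text
dot [ 0.61352709 -0.08232107  0.06010709] 0.0007008917866078157 [ 0.6128793  -0.08257482  0.06      ] [ 0.61430749 -0.08232266  0.06      ] pin+ [ 0.65636677 -0.13382072  0.0745    ] [ 0.65644143 -0.12995562  0.0745    ] pin- [ 0.56726392 -0.12971435  0.0745    ]
[-0.40438863 -0.77302552  0.29262795]
0.12339220886126626 29.999552071094513 [ 0.11509664 -1.43557212 -0.11022541]
[-0.30485995 -0.26609941 -3.26579416] [-0.14911003  0.13061097  0.01143424]
37.0 [ 0.61437779 -0.08143409  0.10869104]
tilt [-0.00177607  0.00273831  0.09191609] [[ 0.54766947 -0.14664447  0.08559732]
 [ 0.68240745 -0.01333831  0.09451875]]
```

View pics/hover.png

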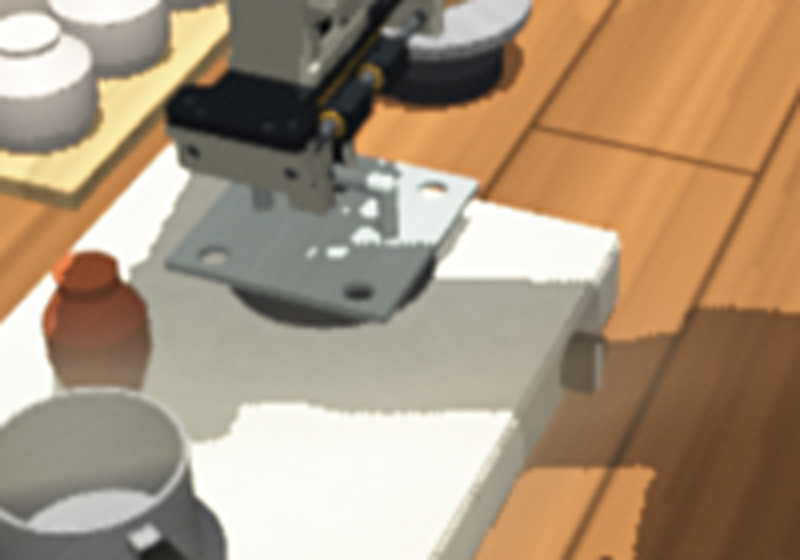

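Side view: the cover hangs level above the right ring (corners ~170,265 to 475,185). Vase and pan are clear. Lower it onto the pins.

```bash
python3 - <<'E'
from h import *
robot.servo_line([.6135,-.082,.104],speed=.05)
lower(.101,.079,dF=6)
print(robot.read_t(),robot.read_grip_width(),robot.read_force())
E
```

```text
lowered 0.08199999999999999 [ 0.61332742 -0.08211161  0.08346859] [-4.83995077  2.31024987 13.86205109]
42.45 0.1291870928629327 [-4.89265573  2.19382436 10.57305009]
```

```bash
python3 - <<'E'
from h import *
robot.servo_line([.6135,-.082,.0835],speed=.02);robot.move_gripper(.6);robot.dwell(.3)
robot.servo_line([.6135,-.082,.25],speed=.15);robot.goto([.271,-.618,.25],Ry(-90));robot.dwell(.2)
for n in("side","top"):
    p,d=robot.grab_frame(n);W=cloud(n,d);X,Y,Z=W[...,0],W[...,1],W[...,2]+(.0017 if n=="top" else 0)
    k=(abs(X-.6135)<.06)&(abs(Y+.082)<.06)&(abs(Z-.067)<.012);A=np.c_[W[k][:,:2]-[.6135,-.082],np.ones(k.sum())]
    print(n,"plate z/tilt",np.linalg.lstsq(A,Z[k],rcond=None)[0],np.median(Z[k]))
    k=(abs(X-.6135)<.06)&(abs(Y+.082)<.03)&(abs(Z-.105)<.008);print(" bar",W[k][:,:2].mean(0),np.percentile(Z[k],95))
    if n=="top":cv2.imwrite("pics/end.png",p[...,::-1])
print(robot.read_t(),robot.read_force())
E
```

```text
side plate z/tilt [-0.00144903 -0.01402316  0.06584269] 0.06564541296394732
 bar [ 0.61229961 -0.07765525] 0.10672550558467281
top plate z/tilt [-0.00202488 -0.00749502  0.06553226] 0.06564247433487473
 bar [ 0.61041605 -0.08127754] 0.10808425880525739
47.7 [-1.27025015 -0.46348764  1.22366068]
```

View pics/end.png

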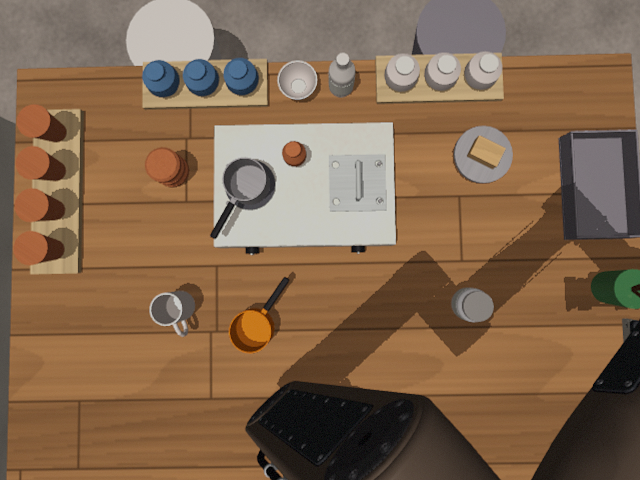

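The cover sits flat over the right ring (358,183), top face at 0.0656 m. The pan is on the left ring (247,182) and every bystander is where it stood, so I hand it in.

```bash
python3 -c "
from rig import robot
print(robot.job_done())"
```

```text
the job is handed in; nothing more can be done
None
```

I handed the job in at about 48 s of the 70 s allowed: the pan stands within about 2 mm of the left ring's centre, the cover is seated flat on the right ring's pins, and the top camera shows nothing else moved; the judge's verdict was not reported back.

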